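# Fit the adjustable wrench and nip up the vacuum outlet nut

### The arm

A 6-joint arm with a two-finger parallel gripper is mounted at the origin on the work surface. World frame = base frame: x ahead of the robot, y to its left, z up, the work surface at z = 0. Lengths are in m, angles in degrees, forces in N, time in s.
With the tool pointing down it reaches from about 0.25 to 0.775 m from the base axis. Payload 8.9 kg.
Tool frame: the origin (TCP) lies midway between the tips of the shut fingers; the grasp point (between the pads) lies 19 mm behind it (bot.grip_depth is the distance from the TCP to the grasp point, in m); x points along the fingers, z is the direction in which the jaws open and shut, and the axes are right-handed (so a half turn about x gives the same grasp; the last joint's range is limited). The gripper opens to 85 mm and grips with 20 to 120 N. Pads are 22 mm wide; open, the fingers measure 114 mm over their backs; the gripper's body (76 mm by 85 mm) begins 54 mm behind the grasp point. The pads swing forward as they close: fully open they stand 13 mm farther back than shut.
Start: joints at [66.618, 16.656, -8.789, 64.555, 0, 82.019], TCP at [0.139, 0.506, 0.231] pointing down, gripper open.
Joint ranges: [-144.48, 144.48], [-52.06, 99.96], [-74.48, 78.29], [-112.23, 115.85], [-86.99, 84.42], [-180, 180]. Speed limits (degrees/s): [127.2, 127.2, 159.86, 180, 180, 180].

### API

Orientations are given as a 3x3 rotation matrix whose columns are the frame's x, y, z axes.
In Python, from station import bot, jaws, kin, sensors, viewer, order gives the robot as it stands. Calls block until the motion is done:
- bot.reach(position, orientation): joint-space move of the TCP to a pose.
- bot.movel(position, attitude=None, rate=0.15): straight line of the TCP; attitude=None keeps the orientation; rate is the mean speed in m/s.
- bot.set_joints(angles): joint-space move.
- jaws.gripper_to(opening, grasp_force=None): finger opening in m; grasp_force is the grip in N (None keeps the last); returns when the fingers have stopped.
- bot.pause(seconds).
- kin.ik(position, orientation): joint angles nearest the present ones, or None.
- sensors.read_state(): the state.
- viewer.get_image(name): name is "scene" or "top" or "wrist"; returns a dict with "image" (400x640x3 uint8, blue, green, red), "intrinsics" (3x3 intrinsics, pixels), "R" (3x3) and "t" (3): a world point X has camera coordinates R X + t. Camera axes: x right, y down, z forward; pixel columns grow to the right and rows downward; lengths in m; the calibration is good to about 2 mm. A picture is of the moment at which its call begins. There is no depth.
A pose or a line that the arm cannot do raises bot.MotionError and nothing moves.
- order.finish_job(): hands the job in, once; it reports no verdict.
Trained networks look in the newest picture that a camera, given by its name, has taken for a name from the list of things; names that differ only in an ending like _2 or _b are one class to them, and where a whole thing is asked for, a point or a joint stands for the part that bears it (a point fixed in the world has none). Each returns a list of dicts, best first, with "conf" (0 to 1); they miss things now and then, are a little off and sometimes report something else, mostly with a low value. They report only what shows in the picture. A call takes as long as a camera call.
- viewer.masks_of(target, camera): "region" (400x640 bool, what is visible of it) and "bbox" ([left, top, right, bottom] in pixels, round what is visible of it).
The state is a dict: "time": time; "joint_positions": joint angles; "qvel": joint speeds; "joint_torque": joint torques, N m; "position": TCP position; "tcp_rot": TCP orientation; "wrist_force": force on the tool from outside, world axes, zero at the start; "moment": the same for the moment, N m; "opening": finger opening in m.
Only numpy, scipy, OpenCV 4.12 (cv2) and the standard library are available. Lean on these libraries where they do the work, as an engineer would, in place of code of your own. Each camera call takes 0.05 s, during which the arm holds its last target.

### The job

Set the adjustable wrench flat on the bench with its jaws round the brass hexagon nut of the vacuum outlet, and roll its worm until the jaws just fit the nut. Then use the wrench to tighten the nut clockwise, seen from above, by one flat (a sixth of a turn, give or take 10 degrees), and leave the wrench lying there, still closed on the nut. Leave the bottle, the stack of dishes and the beaker where they stand.

Things in the scene. Friction and masses are not known exactly. Their poses are not given: they have to be found in the camera images.
- nut_center (a point): Centre of the brass hexagon nut, 8 mm above the bench: 27 mm across flats, 31 across corners, hexagon top at 13.5 mm, a low round shoulder to 15 mm. Vertical fixed axis; a 14 mm steel hose barb rises through it to 38 mm. A flush 60 mm metal rosette lies under it. Axes turn with the nut: flats face its +y and -y and every 60 degrees on; corners lie on +x and -x.
- nut (a joint): Turn of the nut in rad: 0 at the start, grows clockwise seen from above (tightening); one flat is 1.047. Friction about 0.15 N m, no stop within 2 rad; it stays where it is left.
- wrench: Steel adjustable wrench, 0.39 kg, 236 mm long, worm side up. Origin at its underside under the mouth; axes: x along the tool, jaws open to +x, handle to -x, z up. Head 16 mm thick, x = -71 to +15, y = -45 to +28 mm. Fixed jaw: flat face at y = +13.5 mm, x = -18 to +15. The throat (bottom of the mouth) is at x = -18 mm.
- mouth (a point): Point of the wrench 8 mm above its origin, same axes: the nut's centre falls here when the nut touches the fixed jaw and is well inside the mouth. The wrench is used lying flat on the bench round the nut.
- jaw (a joint): Travel of the movable jaw in m: opening between the jaws = 0.040 minus this (0 fully open, 0.018 at most). It slides along the wrench's y towards the fixed jaw; its face is at y = -26.5 mm when fully open, the 14 mm thick jaw lies behind that. On the nut it stops at 0.013; within 1 mm of that is a good fit, 2 mm off is not. Only the worm moves it.
- worm_center (a point): Centre of the knurled worm wheel in the wrench head, at x = -42, y = -8.5, z = 11.7 mm from the wrench's origin. Its axis lies along the wrench's y: 20 mm long, radius 10.5 mm, finely ridged; its top is 22 mm above the bench, 6 mm proud of the head. A fingertip pressed on top (6 to 20 N; grip 1.2 times that) and drawn across rolls it. This point's axes roll with it.
- worm (a joint): Turn of the worm in rad; rolling its top towards the jaws (wrench +x) raises it and closes the jaw, 1.6 mm per rad; towards the handle opens. Starts between 0.6 and 3.7. Takes about 3 N at the rim, stays where it is left; self-locking up to about 19 N on the jaw.
- handle (a point): Grip point of the handle, near the wrench's centre of mass, at x = -100, y = 0, z = 12 mm from its origin, same axes. The handle is a flat bar 22 mm wide (y), underside 7 mm and top 17 mm above the bench, from x = -71 to -195 mm; a round end boss, 28 mm wide, at x = -207 reaches down to the bench.
- reagent: Bystander: amber bottle, 60 mm wide, 130 mm tall, origin at its underside.
- petri: Bystander: stack of four clear dishes, 92 mm wide, 56 mm tall, origin at its underside.
- beaker: Bystander: glass beaker, 72 mm wide, 90 mm tall, origin at its underside.

How it is judged:
By the outcome, as a careful person would: the job done as asked, in the order asked, and still so for the second after the job is handed in, with the robot touching nothing.
It also fails if it takes over 64 s, if anything falls off the work surface, if the arm or the gripper's body presses on something with over 40 N, if the wrist force passes 120 N, or if a joint passes its speed limit or range.

## Working session

There is one attempt and no reset: what is moved stays moved. The work goes in short steps, each a Python script; the robot and the scene stay as the last script left them, time stands still between calls to the robot, and variables do not carry over. Pictures are saved under pics/ and viewed, and the job is handed in when it is done.

```bash
mkdir -p pics; ls
python3 - <<'E'
from station import bot,jaws,kin,sensors,viewer,order
import cv2
s=sensors.read_state(); print(s)
for c in ["scene","top","wrist"]:
    d=viewer.get_image(c); cv2.imwrite(f"pics/a_{c}.png",d["image"]); print(c,d["intrinsics"].tolist(),d["R"].tolist(),d["t"].tolist())
    for n in ["wrench","nut_center","worm_center","handle","reagent","petri","beaker","mouth","nut","jaw","worm"]:
        try: print(n,[(round(m["conf"],2),list(map(int,m["bbox"])),int(m["region"].sum())) for m in viewer.masks_of(n,c)][:2])
        except Exception as e: print(n,e)
E
```

```text
pics
{'time': 0.0, 'joint_positions': array([ 6.66178104e+01,  1.66893913e+01, -8.82955078e+00,  6.45550719e+01,
        6.99890808e-04,  8.20189663e+01]), 'qvel': array([-0.06147673, -0.05535504, -0.00845162,  0.07964131,  0.04754424,
        0.0455582 ]), 'joint_torque': array([-3.95451752e-04, -5.37143576e+01,  3.31372869e+01,  1.58655370e-02,
       -2.55039567e-04, -2.63216627e-06]), 'position': array([0.13924643, 0.50575489, 0.230738  ]), 'tcp_rot': array([[-5.23874307e-04, -9.64089995e-01,  2.65575239e-01],
       [-1.18085538e-03,  2.65575687e-01,  9.64089290e-01],
       [-9.99999166e-01,  1.91455659e-04, -1.27757914e-03]]), 'wrist_force': array([-0.33066932, -0.18352829, -0.75487451]), 'moment': array([-0.02704649, -0.00561307,  0.01099712]), 'opening': 0.08549926140599605}
scene [[399.1261594485725, 0.0, 321.80537154070976], [0.0, 399.1261594485725, 192.38670618778875], [0.0, 0.0, 1.0]] [[-0.8079109061024621, 0.589247381435114, -0.008215307210316651], [0.4028370099656031, 0.5420433013852213, -0.7375034934326634], [-0.43011895006227185, -0.5991465454254672, -0.6752933480362
[... 1258 characters left out ...]
60)]
beaker [(0.92, [433, 258, 481, 298], 1439)]
mouth [(0.63, [128, 196, 243, 250], 1839)]
nut []
jaw [(0.57, [217, 213, 243, 231], 221)]
worm [(0.56, [207, 214, 219, 224], 86), (0.48, [130, 195, 245, 250], 1825)]
wrist [[324.7025137326587, 0.0, 321.80249551913306], [0.0, 324.7025137326587, 202.5275310083487], [0.0, 0.0, 1.0]] [[0.26444292956261717, 0.9644006917538614, -0.001114786532660871], [0.9273649355878347, -0.25396995534370476, 0.2747608742613974], [0.26469645491866994, -0.07369238445992508, -0.9615119444011597]] [-0.5247806286736679, -0.03703523547786731, 0.3792025164913463]
wrench []
nut_center []
worm_center []
handle []
reagent []
petri []
beaker []
mouth []
nut []
jaw []
worm []
```

View pics/a_top.png

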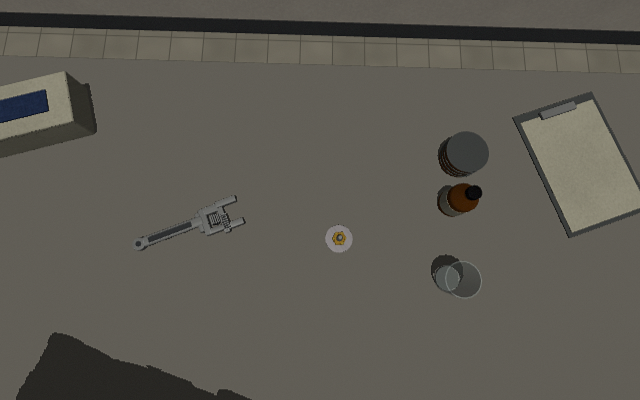

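View pics/a_scene.png

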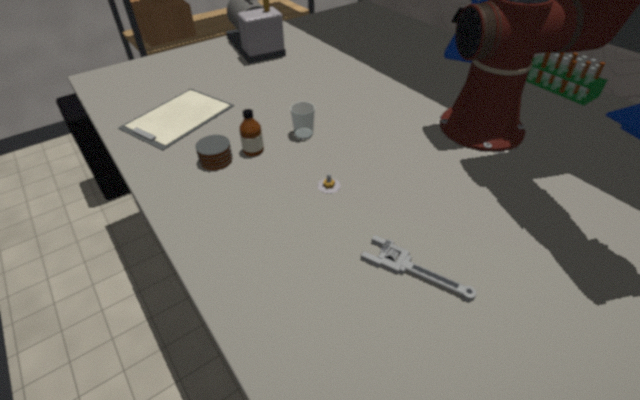

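```bash
cat > h.py <<'E'
from station import bot,jaws,kin,sensors,viewer,order
import cv2, numpy as np
def pix2w(d,u,v,z):
    K,R,t=map(np.array,(d["intrinsics"],d["R"],d["t"])); C=-R.T@t
    r=R.T@np.linalg.inv(K)@np.array([u,v,1.]); return C+r*(z-C[2])/r[2]
def proj(d,X):
    K,R,t=map(np.array,(d["intrinsics"],d["R"],d["t"])); p=K@(R@np.asarray(X,float)+t); return p[:2]/p[2]
def rotz(a): return np.array([[np.cos(a),-np.sin(a),0],[np.sin(a),np.cos(a),0],[0,0,1]])
def Rd(a): # tool down, jaw axis (tool z) along world angle a (rad)
    x=np.array([0,0,-1.]); z=np.array([np.cos(a),np.sin(a),0]); return np.column_stack([x,np.cross(z,x),z])
E
python3 - <<'E'
from h import *
d=viewer.get_image("top")
im=d["image"]
print(pix2w(d,338,238.5,.0135), pix2w(d,230,222,.012), pix2w(d,214,218,.02))
a=cv2.resize(im[190:260,120:260],None,fx=5,fy=5,interpolation=cv2.INTER_CUBIC); cv2.imwrite("pics/b1.png",a)
a=cv2.resize(im[215:260,305:375],None,fx=8,fy=8,interpolation=cv2.INTER_CUBIC); cv2.imwrite("pics/b2.png",a)
for n,z in [("reagent",.13),("petri",.056),("beaker",.09)]:
    b=viewer.masks_of(n,"top")[0]["bbox"]; print(n,pix2w(d,(b[0]+b[2])/2,(b[1]+b[3])/2,z))
E
```

```text
[ 0.531834   -0.06179799  0.0135    ] [0.56261632 0.17177556 0.012     ] [0.56950564 0.20460653 0.02      ]
reagent [ 0.5991829  -0.27988432  0.13      ]Traceback (most recent call last):
  File "<stdin>", line 8, in <module>
IndexError: list index out of range
```

View pics/b1.png

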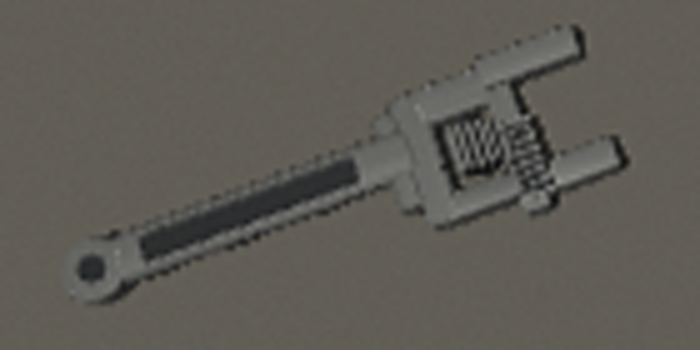

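View pics/b2.png

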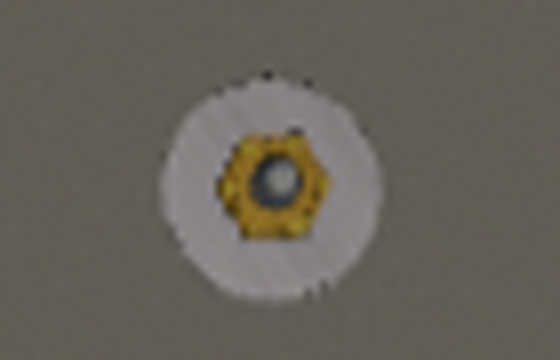

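Top view: the wrench lies at left, boss at about (138,244), and its jaws open right and slightly up at (240,210). The nut on its rosette is at (338,238), with corners left and right. The bystanders are at the right (435–490, 130–300). Next I'll look from closer with the wrist camera, at the nut first and then the wrench.

Run:
```python
from h import *
d=viewer.get_image("top")
B=pix2w(d,138.2,243.6,.017); N=pix2w(d,201,221.5,.017); a=np.arctan2(*(N-B)[1::-1]); print(B,N,np.degrees(a))
O=B+.207*np.array([np.cos(a),np.sin(a),0]); print("origin",O)
w=viewer.get_image("wrist"); R,t=np.array(w["R"]),np.array(w["t"]); C=-R.T@t
s=sensors.read_state(); T=s["tcp_rot"]; print("cam in tool",T.T@(C-s["position"]), "fwd in tool",T.T@R[2])
np.save("rough.npy",np.r_[O[:2],a])
```

```text
[0.51207378 0.36040263 0.017     ] [0.56175105 0.23254058 0.017     ] -68.76773685710477
origin [0.58703872 0.16745379 0.017     ]
cam in tool [-1.42909497e-01  6.91961550e-02  1.31688163e-04] fwd in tool [ 9.61506337e-01 -2.74781890e-01 -6.90065740e-04]
```

Run:
```python
from h import *
O=np.load("rough.npy"); a=O[2]; x=np.array([np.cos(a),np.sin(a),0]); Ow=np.array([O[0],O[1],0])
g=a+np.pi/2; R=Rd(g); yt=R[:,1]
nut=np.array([.532,-.062,0])
for th in (-69,-90,-30,-150):
    for fl in (0,180):
        for p in (nut-0.1*np.array([np.cos(np.radians(th)),np.sin(np.radians(th)),0]),):
            print(th,fl,kin.ik(p+[0,0,.01],Rd(np.radians(th+90+fl))))
bot.reach(nut-.03*yt+[0,0,.09],R)
d=viewer.get_image("wrist"); cv2.imwrite("pics/c_nut.png",d["image"]); np.save("c_nut.npy",d,allow_pickle=True)
print(sensors.read_state()["time"], [ (m["conf"],m["bbox"]) for m in viewer.masks_of("nut_center","wrist")])
p=Ow-.045*x
bot.reach(p-.03*yt+[0,0,.1],R)
d=viewer.get_image("wrist"); cv2.imwrite("pics/c_wr.png",d["image"]); np.save("c_wr.npy",d,allow_pickle=True)
print(sensors.read_state()["time"], [ (m["conf"],m["bbox"]) for m in viewer.masks_of("worm_center","wrist")])
print(sensors.read_state()["joint_positions"])
```

```text
-69 0 [ -4.8156195   27.73316822 -30.37786511  31.88896667   0.
  64.1843805 ]
-69 180 [  -4.8156195    27.73316822  -30.37786511   31.88896667    0.
 -115.8156195 ]
-90 0 [ -3.77026706  30.64360312 -24.70142954  34.65496735   0.
  86.22973294]
-90 180 [ -3.77026706  30.64360312 -24.70142954  34.65496735   0.
 -93.77026706]
-30 0 [-10.96006959  23.6520496  -38.14180972  28.20614068   0.
  19.03993041]
-30 180 [ -10.96006959   23.6520496   -38.14180972   28.20614068    0.
 -160.96006959]
-150 0 [ -7.87785816  37.8157013  -10.33129574  41.85300297   0.
 142.12214184]
-150 180 [ -7.87785816  37.8157013  -10.33129574  41.85300297   0.
 -37.87785816]
4.6917 []
5.8583 [(0.86, [299.2, 156.5, 325.7, 181.1])]
[ 1.03140044e+01  3.12198022e+01 -6.83326527e+00  5.19599108e+01
 -1.67684430e-02  7.91890328e+01]
```

View pics/c_nut.png

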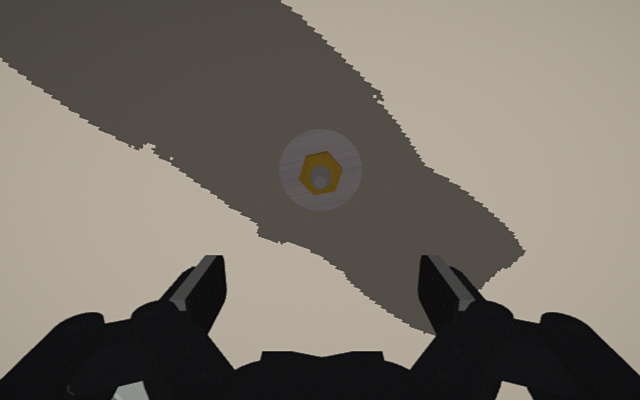

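View pics/c_wr.png

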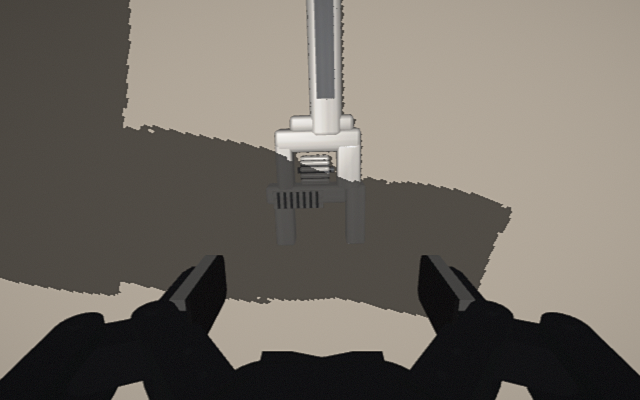

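The nut shows at (320,173) on its rosette, with its hexagon turned about 10° in the image. The wrench head spans (270–363, 115–243) with the fixed jaw on the right and the worm at (312,167). I'll zoom in on both and fit.

Run:
```python
from h import *
d=np.load("c_nut.npy",allow_pickle=True).item(); im=d["image"]
hsv=cv2.cvtColor(im,cv2.COLOR_BGR2HSV)
m=((hsv[...,1]>120)&(hsv[...,2]>60)).astype(np.uint8); m[:140]=0;m[205:]=0;m[:,:280]=0;m[:,360:]=0
cs,_=cv2.findContours(m,cv2.RETR_EXTERNAL,cv2.CHAIN_APPROX_NONE); c=max(cs,key=cv2.contourArea); hull=cv2.convexHull(c)[:,0]
print(cv2.contourArea(c))
from scipy.optimize import least_squares, minimize
H=cv2.convexHull(c)
# mask of hex silhouette z 0..13.5 ; fit by IoU
def sil(p):
    P=[proj(d,[p[0]+.01559*np.cos(p[2]+k*np.pi/3),p[1]+.01559*np.sin(p[2]+k*np.pi/3),z]) for k in range(6) for z in (0.001,.0135)]
    return cv2.convexHull(np.array(P,np.float32))[:,0]
S=8
def mk(poly,o=(290,145),s=S,sz=(60*S,60*S)):
    I=np.zeros((sz[1],sz[0]),np.uint8); cv2.fillPoly(I,[np.round((poly+.5-np.array(o))*s).astype(np.int32)],1); return I
M=cv2.resize(m[145:205,290:350],None,fx=S,fy=S,interpolation=cv2.INTER_LINEAR); 
M=cv2.fillPoly(M*0,[np.round((cv2.convexHull(c)[:,0]+.5-[290,145])*S).astype(np.int32)],1); M=cv2.dilate(M,np.ones((S,S)))
f=lambda p:(mk(sil(p/[1,1,1]))!=M).sum()
best=None
for a0 in np.radians([-30,-15,0,15]):
    r=minimize(lambda q:f([q[0]/1000,q[1]/1000,q[2]/50]) if 0 else (mk(sil([q[0]/1000,q[1]/1000,q[2]/50]))!=M).sum(),[532,-62,a0*50],method="Nelder-Mead",options=dict(initial_simplex=[[532,-62,a0*50],[535,-62,a0*50],[532,-59,a0*50],[532,-62,a0*50+5]]))
    print(r.x[:2],np.degrees(r.x[2]/50),r.fun,M.sum())
# rosette
g=cv2.GaussianBlur(im,(3,3),0)[...,2].astype(int)
t=viewer
cv2.imwrite("pics/d_nut.png",cv2.resize(im[125:215,270:370],None,fx=6,fy=6,interpolation=cv2.INTER_CUBIC))
w=np.load("c_wr.npy",allow_pickle=True).item()["image"]
z=cv2.convertScaleAbs(w[100:260,250:390],alpha=1.0)
z=(255*(z/255.)**.6).astype(np.uint8)
cv2.imwrite("pics/d_wr.png",cv2.resize(z,None,fx=3.75,fy=3.75,interpolation=cv2.INTER_CUBIC))
```

```text
1300.5
[532.6792345  -64.63432194] -26.38822029233643 1631.0 90700
[532.59866297 -64.69019453] -26.27308971278857 1635.0 90700
[532.59920987 -64.6614017 ] 33.59929634914289 1575.0 90700
[532.5725613  -64.62127582] 33.35780836323321 1623.0 90700
```

View pics/d_nut.png

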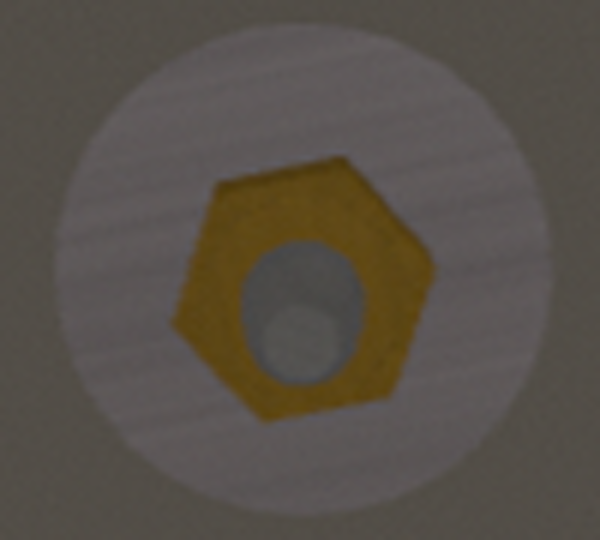

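View pics/d_wr.png

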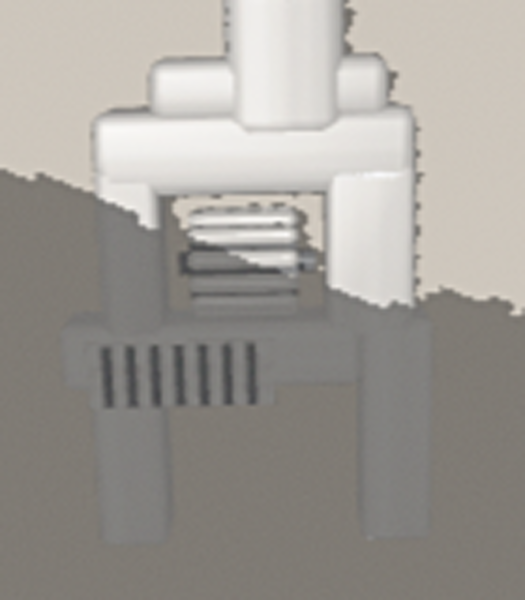

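Run:
```python
from h import *
from scipy.optimize import least_squares
d=np.load("c_wr.npy",allow_pickle=True).item(); im=d["image"].astype(float).mean(2)
im=cv2.GaussianBlur(im,(3,3),0)
for v in (20,50,80,120):
    g=np.diff(im[v,295:355]); print(v,[ (295+i,int(g[i])) for i in np.where(abs(g)>12)[0]])
def uv(U,V): return np.array([(U+.5)/3.75-.5+250,(V+.5)/3.75-.5+100])
pts=[("v",uv(395,537),[15,20,16]),("v",uv(320,382),[-18,0,16]),("v",uv(270,60),[-71,0,14]),
("u",uv(362,480),[5,13.5,12]),("u",uv(429,470),[5,28,12]),("u",uv(286,100),[-80,0,17]),("uv",np.array([312.4,168.8]),[-42,-8.5,17]),("u",uv(168,480),[5,None,12])]
def res(q,full=False):
    x,y,a,j=q[0]/1000,q[1]/1000,q[2]/100,q[3]
    r=[];
    for k,p,m in pts:
        m=[m[0],(-26.5+j if m[1] is None else m[1]),m[2]]
        X=rotz(a)@(np.array(m)/1000)+[x,y,0]; e=proj(d,X)-p
        if 'u' in k: r.append(e[0])
        if 'v' in k: r.append(e[1])
    return r
o=np.load("rough.npy")
s=least_squares(res,[o[0]*1000,o[1]*1000,o[2]*100,3],loss="soft_l1")
print(s.x[:2],np.degrees(s.x[2]/100),s.x[3],np.round(res(s.x),1))
x,y,a,j=s.x[0]/1000,s.x[1]/1000,s.x[2]/100,s.x[3]
vis=cv2.resize((255*(d["image"][0:260,200:440]/255.)**.6).astype(np.uint8),None,fx=2.3,fy=2.3)
def line(ms,col=(0,0,255)):
    P=[(proj(d,rotz(a)@(np.array(m)/1000)+[x,y,0])-[200,0]+.5)*2.3 for m in ms]
    cv2.polylines(vis,[np.int32(np.round(P))],False,col,1)
line([[15,28,16],[15,13.5,16],[-18,13.5,16],[-18,-26.5+j,16],[15,-26.5+j,16],[15,-40.5+j,16]])
line([[-71,11,17],[-195,11,17]]);line([[-71,-11,17],[-195,-11,17]]);line([[-71,-45,16],[-71,28,16]]);line([[-42,-18.5,22],[-42,1.5,22]],(0,255,0))
cv2.imwrite("pics/e_fit.png",vis)
t=viewer.get_image("top")
print("boss top px",proj(t,rotz(a)@[-.207,0,.017]+[x,y,0]))
n=np.load("c_nut.npy",allow_pickle=True).item()
print("rosette",pix2w(n,(302.5)/6-.5+270,(268.5)/6-.5+125,0), "nut in top px",proj(t,[.5326,-.0646,.0135]))
np.save("wr.npy",[x,y,a,j])
```

```text
20 [(np.int64(305), -15), (np.int64(308), 14), (np.int64(309), 12), (np.int64(310), 14), (np.int64(311), 14), (np.int64(313), -35), (np.int64(314), -39), (np.int64(315), -16), (np.int64(332), 28), (np.int64(333), 32), (np.int64(336), -13), (np.int64(337), -12), (np.int64(338), -16), (np.int64(339), -17), (np.int64(341), 28), (np.int64(342), 20)]
50 [(np.int64(306), -13), (np.int64(309), 14), (np.int64(310), 13), (np.int64(311), 16), (np.int64(312), 15), (np.int64(314), -43), (np.int64(315), -42), (np.int64(316), -13), (np.int64(332), 22), (np.int64(333), 37), (np.int64(334), 19), (np.int64(336), -14), (np.int64(337), -13), (np.int64(338), -15), (np.int64(339), -23), (np.int64(340), -24), (np.int64(342), 34), (np.int64(343), 32)]
80 [(np.int64(307), -16), (np.int64(309), 13), (np.int64(310), 19), (np.int64(311), 16), (np.int64(312), 16), (np.int64(314), -18), (np.int64(315), -45), (np.int64(316), -36), (np.int64(332), 13), (np.int64(333), 34), (np.int64(334), 27), (np.int64(336), -12), (np.int64(337), -14), (np.int64(338), -14), (np.int64(339), -21), (np.int64(340), -21), (np.int64(342), 18), (np.int64(343), 31), (np.int64(344), 19)]
120 [(np.int64(311), -18), (np.int64(313), 12), (np.int64(314), 13), (np.int64(339), 24), (np.int64(340), 17), (np.int64(349), -15), (np.int64(350), -23), (np.int64(351), -30), (np.int64(352), -35), (np.int64(353), -16)]
[590.1800906  170.56602056] -67.60269759428631 1.6334886568932827 [-0.3 -0.7 10.1 -1.1  0.2 -0.4  1.9 -0.3 -0. ]
boss top px [137.41899081 243.95022875]
rosette [ 0.53203859 -0.06367243  0.        ] nut in top px [339.30586378 238.16945727]
```

View pics/e_fit.png

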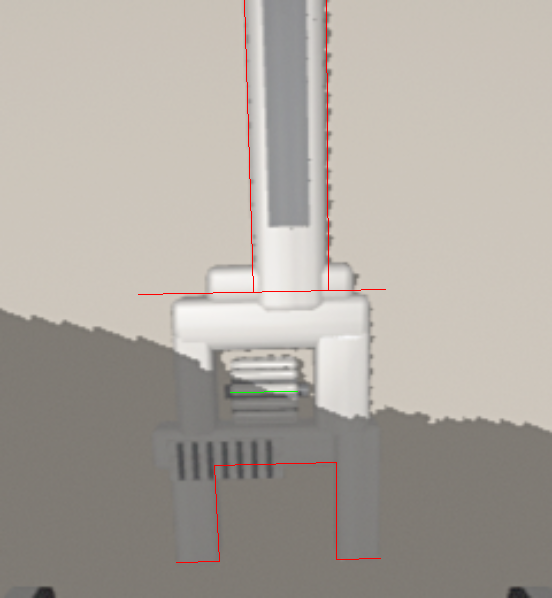

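Run:
```python
from h import *
from scipy.optimize import least_squares
d=np.load("c_wr.npy",allow_pickle=True).item(); t=viewer.get_image("top")
def uv(U,V): return np.array([(U+.5)/3.75-.5+250,(V+.5)/3.75-.5+100])
L=[(d,(323.4,20),None,0,16),(d,(323.9,50),None,0,16),(d,(324.4,80),None,0,16),(d,uv(286,100),None,0,16),
(d,uv(395,537),15,None,16),(d,uv(320,382),-18,None,16),(d,uv(270,118),-71,None,15),
(d,(312.4,168.8),-42,-8.5,18),(d,uv(362,480),None,13.5,12),(d,uv(429,470),None,28,12)]
P=[(pix2w(dd,*p,z/1000),mx,my) for dd,p,mx,my,z in L]
def res(q):
    r=[]
    for X,mx,my in P:
        w=rotz(-q[2]/100)@(X-[q[0]/1000,q[1]/1000,0])*1000
        if mx is not None:r.append(w[0]-mx)
        if my is not None:r.append(w[1]-my)
    return r
s=least_squares(res,[590,170,-118],loss="soft_l1",f_scale=.7); x,y,a=s.x[0]/1000,s.x[1]/1000,s.x[2]/100
print(s.x[:2],np.degrees(a),np.round(res(s.x),1))
X=pix2w(d,*uv(168,480),.012); print("mov face y",(rotz(-a)@(X-[x,y,0]))*1000)
X=pix2w(d,*uv(103,480),.012); print("mov back y",(rotz(-a)@(X-[x,y,0]))*1000)
print(proj(t,rotz(a)@[-.207,0,.017]+[x,y,0]))
np.save("wr.npy",[x,y,a])
```

```text
[590.4571917  170.01717555] -67.4077230653892 [ 0.1  0.  -0.   0.4 -0.2  0.   2.9 -0.7 -1.2  0.7 -0.3]
mov face y [  3.01857613 -24.86868386  12.        ]
mov back y [  2.71985781 -37.97623345  12.        ]
[137.78924444 244.13642573]
```

Fit: the wrench origin is at (0.5905, 0.170), heading −67.4°, and its opening is about 38 mm. The nut is at (0.5325, −0.0643) with corners at −86.5° mod 60. Next is the grasp, lift and carry.

Run:
```python
from h import *
x,y,a=np.load("wr.npy")
g=rotz(a)@[-.1,0,0]+[x,y,0]; R=Rd(a+np.pi/2)
jaws.gripper_to(.055)
bot.reach(g+[0,0,.06],R)
bot.movel(g+[0,0,.003])
f0=sensors.read_state()["wrist_force"]
print(jaws.gripper_to(0.0,60))
s=sensors.read_state(); print(s["opening"],s["position"]-g,f0,s["wrist_force"],s["time"])
bot.movel(g+[0,0,.065],rate=.12)
s=sensors.read_state(); print(s["opening"],f0,s["wrist_force"],s["moment"])
# carry
nut=np.array([.5325,-.0643,0]); th=np.radians(-86.5)
np.save("nut.npy",nut)
O=nut-rotz(th)@[.0015,-.005,0]; G=O+rotz(th)@[-.1,0,0]
bot.reach(G+[0,0,.065],Rd(th+np.pi/2))
d=viewer.get_image("wrist"); cv2.imwrite("pics/f_w.png",d["image"]); np.save("f_w.npy",d,allow_pickle=True)
d=viewer.get_image("top"); cv2.imwrite("pics/f_t.png",cv2.resize(d["image"][170:290,230:400],None,fx=4,fy=4))
s=sensors.read_state(); print(s["time"],s["position"]-G,s["joint_positions"])
```

```text
False
0.02013878524925744 [0.00086354 0.00017501 0.00437394] [-0.02458402  0.16247864 -0.26612641] [-1.23159382 -1.58403289  5.74019696] 7.8167
0.019742736704310374 [-0.02458402  0.16247864 -0.26612641] [ 0.25939018  0.0365337  -3.83656758] [ 0.01784252  0.00669458 -0.02224453]
9.4833 [0.00034524 0.00127774 0.06487295] [-3.72084521e+00  2.62789751e+01 -2.17738067e+01  4.19395110e+01
  2.00276173e-02  8.26551630e+01]
```

View pics/f_w.png

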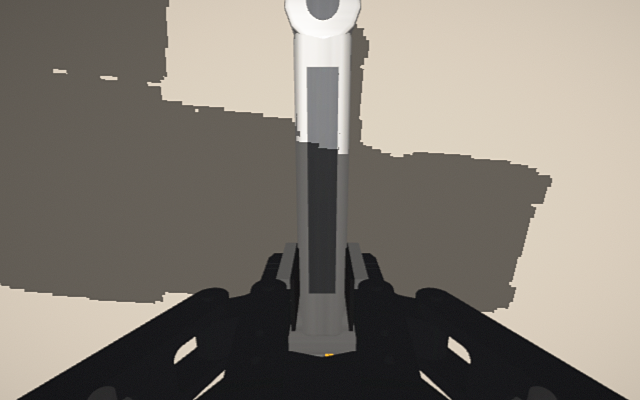

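View pics/f_t.png

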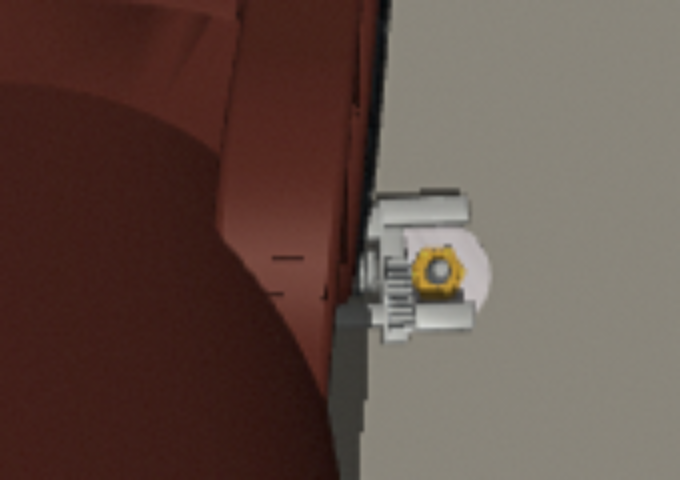

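Run:
```python
from h import *
d=viewer.get_image("top"); nut=np.load("nut.npy"); th=np.radians(-86.5)
s=sensors.read_state(); th2=np.arctan2(s["tcp_rot"][1,2],s["tcp_rot"][0,2])-np.pi/2; print(np.degrees(th2),s["time"])
O=s["position"]*[1,1,0]+rotz(th2)@[.1,0,0]
z0=.061
vis=cv2.resize(d["image"][200:270,310:370],None,fx=9,fy=8.5*9/8.5,interpolation=cv2.INTER_CUBIC)
def line(ms,col=(0,0,255)):
    P=[(proj(d,rotz(th2)@(np.array(m)/1000)+O+[0,0,z0])-[310,200]+.5)*9 for m in ms]
    cv2.polylines(vis,[np.int32(np.round(P))],False,col,1)
line([[15,28,16],[15,13.5,16],[-18,13.5,16],[-18,-24.5,16],[15,-24.5,16],[15,-38.5,16]])
P=[(proj(d,nut+[.01559*np.cos(th+k*np.pi/3),.01559*np.sin(th+k*np.pi/3),.0135])-[310,200]+.5)*9 for k in range(6)]
cv2.polylines(vis,[np.int32(np.round(P))],True,(255,0,0),1)
cv2.imwrite("pics/g.png",vis[:600])
```

```text
-86.36914801666829 9.5333
```

View pics/g.png

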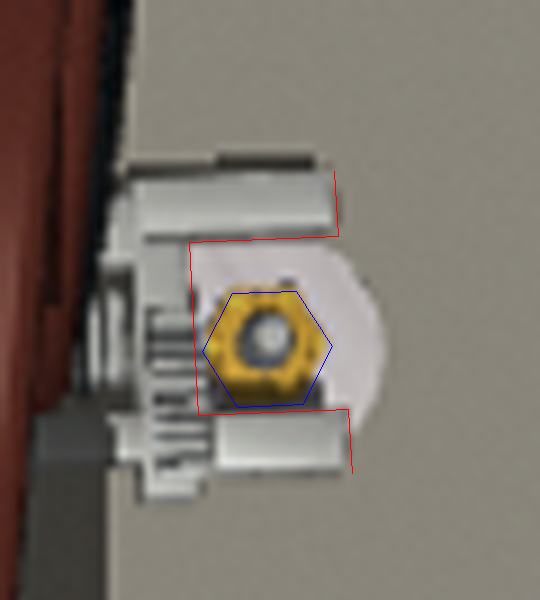

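Top view: the jaws at (330, 170–470) straddle the nut at (265,345), within about 1 mm of the predicted overlay. I'll lower it onto the nut.

Run:
```python
from h import *
p=sensors.read_state()["position"]
for z in (.025,.010,.0055,.0045):
    bot.movel([p[0],p[1],z],rate=.08); s=sensors.read_state(); print(z,s["position"],np.round(s["wrist_force"],1),s["time"])
# slide toward the movable side (wrench -y) so that fixed jaw nears the nut
th=np.radians(-86.4); yd=rotz(th)@[0,1,0]
q=s["position"].copy(); q[2]=.0048
for k in range(1,7):
    bot.movel(q-yd*.001*k,rate=.05); s=sensors.read_state(); f=s["wrist_force"]@yd; print(k,round(f,1),np.round(s["wrist_force"],1))
    if f>8: break
print(s["time"],s["position"])
```

```text
0.025 [0.53169224 0.03869895 0.02505015] [ 0.2  0.6 -3.2] 10.1833
0.01 [0.53129549 0.03863084 0.00989107] [-0.5  0.3 -2.1] 10.5167
0.0055 [0.53157608 0.03862556 0.00549554] [-0.4  0.2 -3.3] 10.7667
0.0045 [0.53171005 0.03862373 0.00458977] [-0.6 -0.4 -3.4] 11.0167
1 0.1 [ 0.   0.2 -3.9]
2 0.8 [ 0.9 -0.8 -2.2]
3 -0.6 [-0.6 -0.  -2.7]
4 0.4 [ 0.4 -1.  -3.1]
5 0.6 [ 0.6 -0.2 -4. ]
6 0.8 [ 0.8 -0.6 -3.2]
12.5167 [0.52589439 0.03822974 0.00488639]
```

Run:
```python
from h import *
th=np.radians(-86.4); yd=rotz(th)@[0,1,0]
q=np.array([.52589,.03823,.0048])
for k in range(1,4):
    bot.movel(q-yd*.001*k,rate=.05); s=sensors.read_state(); f=s["wrist_force"]@yd; print(k,round(f,1),np.round(s["wrist_force"],1),s["position"])
    if f>5: break
d=viewer.get_image("top"); cv2.imwrite("pics/h.png",cv2.resize(d["image"][200:270,310:370],None,fx=9,fy=9,interpolation=cv2.INTER_CUBIC)[:600])
```

```text
1 3.2 [ 3.2  0.3 -3.3] [0.52547154 0.03811406 0.00499579]
2 4.7 [ 4.9 -1.6 -4.4] [0.52490035 0.03801887 0.00509064]
3 6.3 [ 6.3 -0.8 -4.1] [0.52457141 0.03794803 0.00531781]
```

View pics/h.png

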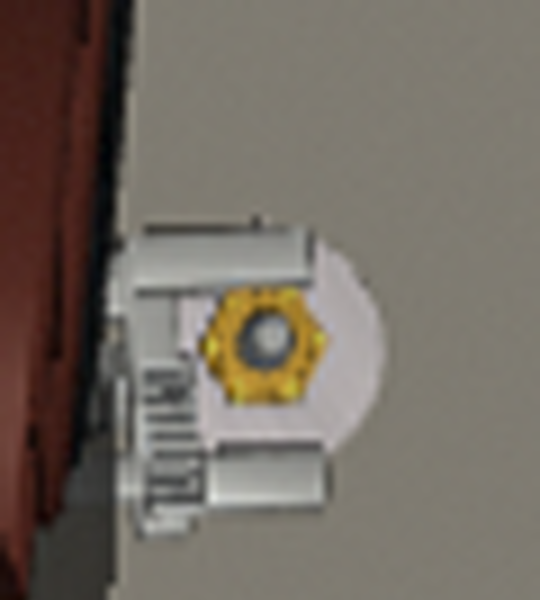

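The fixed jaw, upper edge at (310,285), now touches the nut at (265,345), and the movable jaw still has a gap. I'll release and go to the worm.

Run:
```python
from h import *
th=np.radians(-86.4); yd=rotz(th)@[0,1,0]; xd=rotz(th)@[1,0,0]
q=np.array([.52589,.03823,.0])-yd*.0007
bot.movel(q+[0,0,.0038],rate=.05)
s=sensors.read_state(); print(np.round(s["wrist_force"],1),s["position"])
jaws.gripper_to(.05)
bot.movel(q+[0,0,.07],rate=.2)
# look with worm in view: worm at O-.042x
O=q+xd*.1; R=Rd(th+np.pi/2)
bot.reach(O-.03*xd+.03*xd+[0,0,.105],R)
d=viewer.get_image("wrist"); cv2.imwrite("pics/i_w.png",d["image"]); np.save("i_w.npy",d,allow_pickle=True)
print([(round(m["conf"],2),m["bbox"]) for m in viewer.masks_of("worm_center","wrist")][:2])
s=sensors.read_state(); print(s["time"]); np.save("O.npy",O)
```

```text
[ 1.  -0.1  5.8] [0.52568992 0.0381575  0.00432618]
[(0.87, [296.0, 136.8, 323.1, 164.6])]
15.0417
```

View pics/i_w.png

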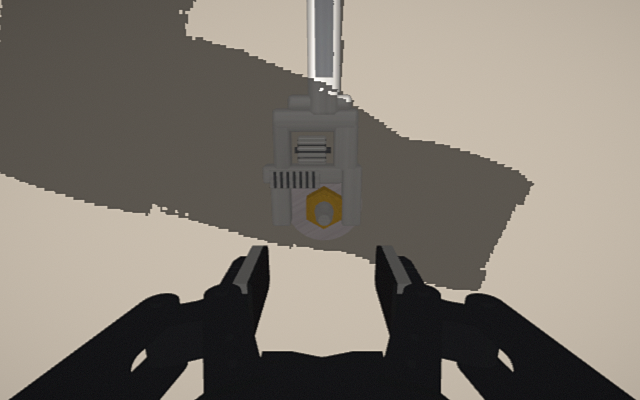

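Run:
```python
from h import *
O=np.load("O.npy"); th=np.radians(-86.4); xd=rotz(th)@[1,0,0]; R=Rd(th+np.pi/2)
d=np.load("i_w.npy",allow_pickle=True).item()
W=O+rotz(th)@[-.042,-.0085,0]; W2=pix2w(d,309.6,150.7,.018)
print("pred",W,"seen",W2, "diff wrench frame mm",rotz(-th)@(W2-W)*1000)
jaws.gripper_to(0.0,60)
W=(W+W2*[1,1,0])/2; np.save("W.npy",W)
bot.reach(W-.009*xd+[0,0,.030],R)
f0=sensors.read_state()["wrist_force"][2]
for z in (.0225,.0215,.021,.0205,.020):
    bot.movel(W-.009*xd+[0,0,z],rate=.05); s=sensors.read_state(); fz=s["wrist_force"][2]-f0; print(z,round(fz,1),s["position"][2])
    if fz>8: break
print("f0",f0,s["opening"])
bot.movel(W+.009*xd+[0,0,z],rate=.06); s=sensors.read_state(); print(np.round(s["wrist_force"],1),rotz(-th)@(s["position"]-W)*1000,s["time"])
bot.movel(W+.009*xd+[0,0,.03],rate=.12)
bot.movel(W-.009*xd+[0,0,.03],rate=.15)
d=viewer.get_image("wrist"); cv2.imwrite("pics/j_w.png",d["image"]); np.save("j_w.npy",d,allow_pickle=True)
print(sensors.read_state()["time"],z)
```

```text
pred [ 0.52035    -0.02023322  0.        ] seen [ 0.51996231 -0.02095642  0.018     ] diff wrench frame mm [ 0.69742679 -0.43234209 18.        ]
0.0225 0.1 0.02287024651777275
0.0215 3.4 0.02202523753552714
0.021 10.3 0.021824908462791854
f0 0.21348199306262886 0.00043250730188489674
[-1.5 -1.4  7.9] [ 9.47981287  0.62135354 21.71106787] 17.275
17.8417 0.021
```

View pics/j_w.png

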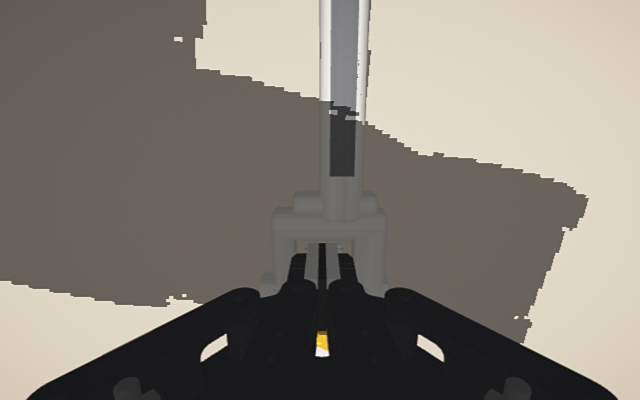

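```bash
cat >> h.py <<'E'
def topview(name):
    d=viewer.get_image("top"); np.save(name+".npy",d,allow_pickle=True)
    cv2.imwrite(f"pics/{name}.png",cv2.resize(d["image"][205:270,310:370],None,fx=9,fy=9,interpolation=cv2.INTER_CUBIC)); return d
TH=np.radians(-86.4); XD=rotz(TH)@[1,0,0]
def stroke(W,h,z,sign=1,rate=.08,up=.027):
    bot.movel(W-sign*h*XD+[0,0,up],rate=.2)
    bot.movel(W-sign*h*XD+[0,0,z],rate=.06); a=sensors.read_state()["wrist_force"][2]
    bot.movel(W+sign*h*XD+[0,0,z],rate=rate); s=sensors.read_state(); 
    print("fz %.1f -> %s t=%.1f"%(a,np.round(s["wrist_force"],1),s["time"]))
    bot.movel(W+sign*h*XD+[0,0,up],rate=.1)
E
python3 - <<'E'
from h import *
topview("k1"); W=np.load("W.npy")
stroke(W,.0095,.0209); topview("k2")
E
```

```text
fz 11.4 -> [-0.5 -2.   8.9] t=18.8
```

View pics/k1.png

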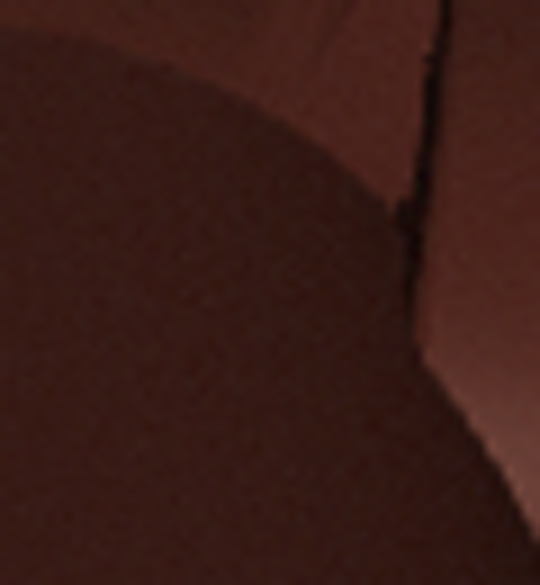

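View pics/k2.png

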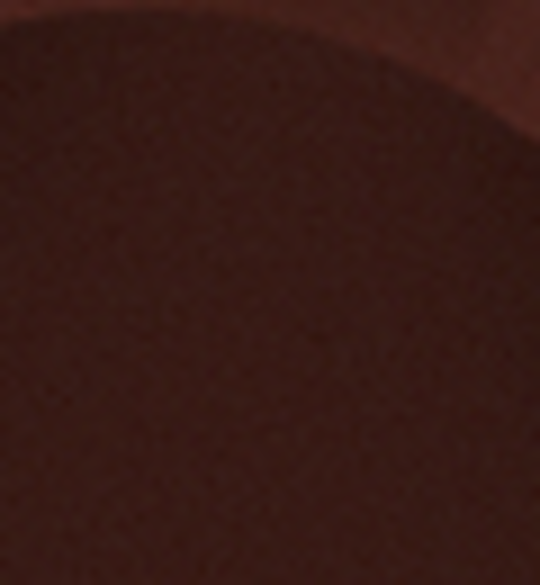

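The arm fills the top view, so I'll check from the wrist viewing pose instead.

```bash
cat >> h.py <<'E'
def wristlook(name,O,dx=.03):
    bot.reach(O+dx*XD+[0,0,.105],Rd(TH+np.pi/2)); d=viewer.get_image("wrist"); np.save(name+".npy",d,allow_pickle=True)
    z=(255*(d["image"][80:260,230:410]/255.)**.6).astype(np.uint8)
    cv2.imwrite(f"pics/{name}.png",cv2.resize(z,None,fx=3.3,fy=3.3,interpolation=cv2.INTER_CUBIC)); return d
E
python3 - <<'E'
from h import *
O=np.load("O.npy"); wristlook("l1",O); print(sensors.read_state()["time"])
d=np.load("i_w.npy",allow_pickle=True).item()
z=(255*(d["image"][80:260,230:410]/255.)**.6).astype(np.uint8)
cv2.imwrite(f"pics/l0.png",cv2.resize(z,None,fx=3.3,fy=3.3,interpolation=cv2.INTER_CUBIC))
E
```

```text
19.6167
```

View pics/l0.png

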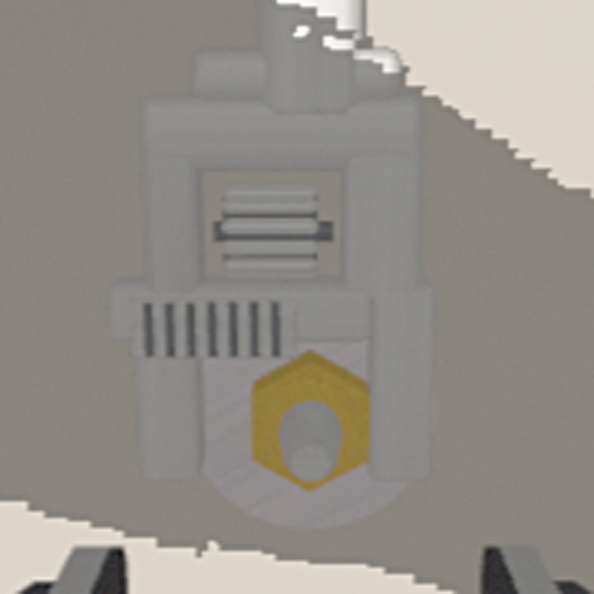

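View pics/l1.png

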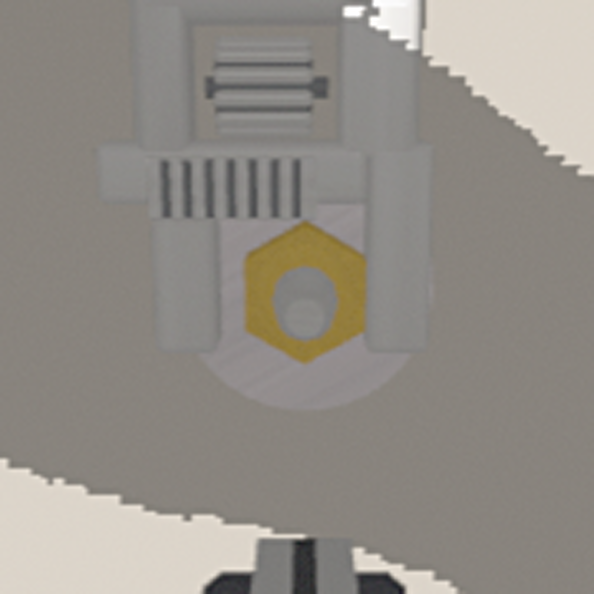

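The jaw has closed about 4 mm over two strokes, with a gap of about 7 mm left between its face at x=218 and the nut at x=246. The fixed jaw at x=366 sits on the nut's flat. Three more strokes.

Run:
```python
from h import *
O=np.load("O.npy"); W=np.load("W.npy")
bot.reach(W-.0095*XD+[0,0,.035],Rd(TH+np.pi/2))
for i in range(3): stroke(W,.0095,.0209)
wristlook("l2",O); print(sensors.read_state()["time"])
```

```text
fz 8.2 -> [ 1.5 -5.1  5.5] t=21.0
fz 12.9 -> [-0.6 -0.7 10.6] t=22.2
fz 13.4 -> [-2.4 14.1 20.8] t=23.3
24.0833
```

View pics/l2.png

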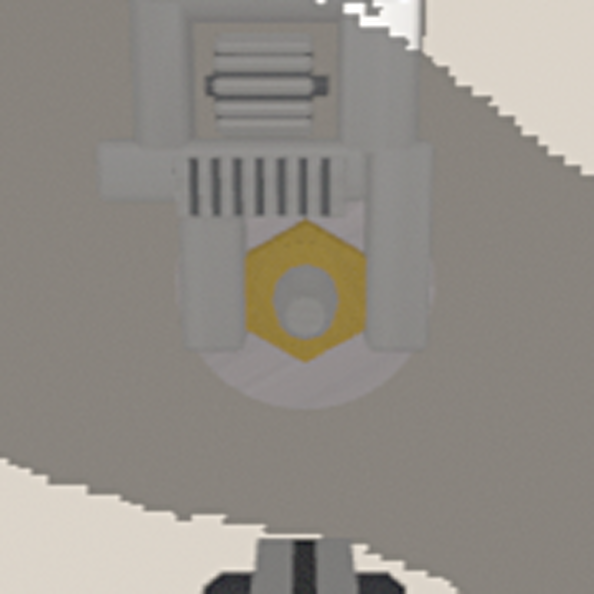

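The movable jaw's face now meets the nut's left flat at x=245, and the fixed jaw meets its right flat at x=366. The last stroke stalled against the nut, so the fit is closed. Next I'll tighten, with loosely straddling fingers pushing the handle round an arc.

Run:
```python
from h import *
nut=np.load("nut.npy"); r=.15
def pose(deg,z): 
    a=np.radians(deg); return nut-r*(rotz(a)@[1,0,0])+[0,0,z],Rd(a+np.pi/2)
jaws.gripper_to(.034,30)
bot.reach(*pose(-86.4,.06)); p,R=pose(-86.4,.006); bot.movel(p,rate=.15)
print(sensors.read_state()["time"],sensors.read_state()["wrist_force"])
for deg in np.linspace(-86.4,-148.4,8)[1:]:
    p,R=pose(deg,.006); bot.movel(p,R,rate=.1); s=sensors.read_state(); f=rotz(-np.radians(deg))@s["wrist_force"]; print(round(deg,1),np.round(f,1),round(s["time"],1))
    if abs(f[1])>15: break
p,R=pose(deg+2.5,.006); bot.movel(p,R,rate=.1)
bot.movel(p+[0,0,.06],rate=.2)
d=viewer.get_image("top"); np.save("m.npy",d,allow_pickle=True)
# view over nut
a=np.radians(deg); bot.reach(nut+.03*(rotz(a)@[1,0,0])+[0,0,.105],R)
d=viewer.get_image("wrist"); np.save("m_w.npy",d,allow_pickle=True); cv2.imwrite("pics/m_w.png",d["image"])
print(sensors.read_state()["time"])
```

```text
25.775 [ 0.10657899 -0.24771644  0.56751944]
-95.3 [ 0.  -0.2 -0. ] 26.2
-104.1 [-0.7  0.2 -0.2] 26.5
-113.0 [ 0.1  0.8 -1. ] 26.9
-121.8 [ 0.1 -0.1  0.3] 27.3
-130.7 [ 0.5 -0.3 -0.6] 27.7
-139.5 [ 0.4 -0.4  0.4] 28.1
-148.4 [-0.1 -1.5  0.5] 28.5
30.025
```

View pics/m_w.png

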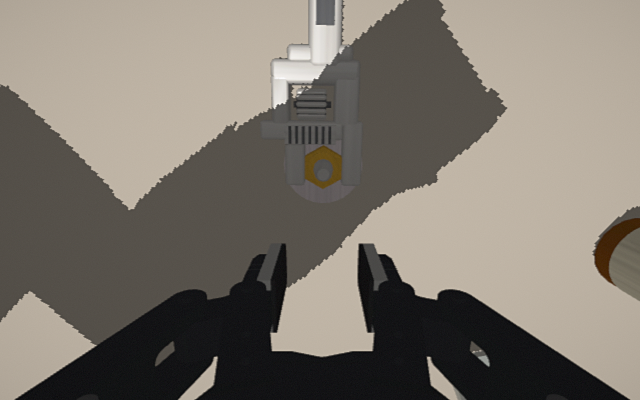

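The wrench turned with the nut, which is still seated between the jaws at (323,167). Now I'll measure the angle and the fit.

Run:
```python
from h import *
from scipy.optimize import least_squares
def hexfit(fn,top):
    d=np.load(fn,allow_pickle=True).item(); im=d["image"]; hsv=cv2.cvtColor(im,cv2.COLOR_BGR2HSV)
    c0=np.int32(proj(d,[.5325,-.0643,.0135])); m=((hsv[...,1]>120)&(hsv[...,2]>50)).astype(np.uint8)
    k=np.zeros_like(m); cv2.circle(k,tuple(int(v) for v in c0),30,1,-1); m*=k
    c=max(cv2.findContours(m,0,1)[0],key=cv2.contourArea)[:,0].astype(float)
    W=np.array([pix2w(d,u,v,.0135)[:2] for u,v in c])
    ap=.0135
    def res(q):
        L=W-q[:2]/1000; a=q[2]/50; n=a+np.radians(30+60*np.arange(6)); s=L@np.array([np.cos(n),np.sin(n)]); return (s.max(1)-.0132)*1000
    out=min((least_squares(res,[532.5,-64.3,a0],loss="soft_l1",f_scale=.3) for a0 in np.radians(np.arange(-150,-80,15))*50),key=lambda s:s.cost)
    print(fn,out.x[:2],(np.degrees(out.x[2]/50))%60,out.cost,len(c))
for f in ("c_nut.npy","i_w.npy","l2.npy","m_w.npy"): hexfit(f,1)
# wrench angle by inner edges in images: handle lines
for fn in("l2.npy","m_w.npy","i_w.npy"):
    d=np.load(fn,allow_pickle=True).item(); g=cv2.GaussianBlur(d["image"],(3,3),0).astype(float).mean(2)
    nut=np.load("nut.npy")
    print(fn,"image-up world dir at nut:", end=" ")
    c=proj(d,nut+[0,0,.016]); A=pix2w(d,*c,.016);B=pix2w(d,c[0],c[1]-40,.016); print(np.degrees(np.arctan2(*(A-B)[1::-1])))
def crop(fn,o,n):
    d=np.load(fn,allow_pickle=True).item(); z=(255*(d["image"][30:210,230:410]/255.)**.6).astype(np.uint8); cv2.imwrite(n,cv2.resize(z,None,fx=3.3,fy=3.3,interpolation=cv2.INTER_CUBIC))
crop("m_w.npy",0,"pics/m_z.png")
t=viewer.get_image("top"); cv2.imwrite("pics/m_t.png",t["image"])
```

```text
c_nut.npy [532.45796626 -64.02804206] 33.072561487072704 6.867737636575738 119
i_w.npy [532.45794459 -63.19226761] 34.32113749306413 16.040709116458252 113
l2.npy [532.47231008 -63.93594909] 33.53211418305506 4.18062933548729 115
m_w.npy [533.08109878 -64.2974025 ] 32.537847937511785 4.715276835057236 116
l2.npy image-up world dir at nut: -86.40591455917904
m_w.npy image-up world dir at nut: -145.82636474072805
i_w.npy image-up world dir at nut: -86.35693029225654
```

View pics/m_z.png

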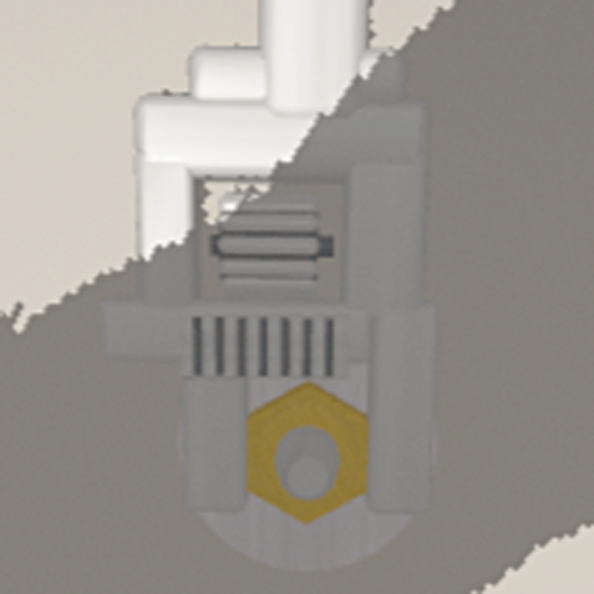

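View pics/m_t.png

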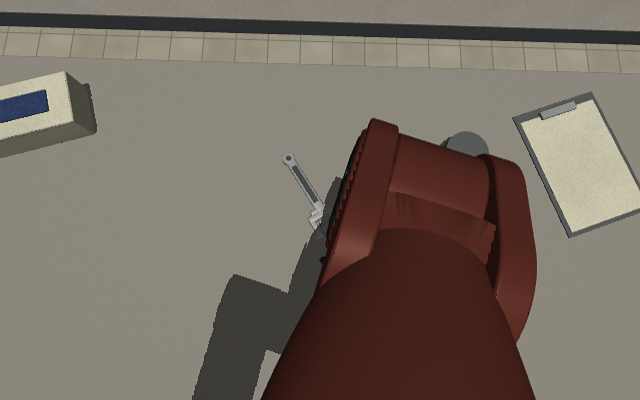

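Run:
```python
from h import *
s=sensors.read_state(); p=s["position"]; bot.movel(p+[0,0,.1],rate=.2)
bot.set_joints([66.618, 16.656, -8.789, 64.555, 0, 82.019])
d=viewer.get_image("top"); cv2.imwrite("pics/n_t.png",d["image"]); print(sensors.read_state()["time"])
for n in ("reagent","petri","beaker"): print(n,[m["bbox"] for m in viewer.masks_of(n,"top")][:1])
order.finish_job()
```

```text
33.2333
reagent [[434.3, 184.0, 482.2, 217.2]]
petri [[437.6, 130.9, 489.8, 181.2]]
beaker [[432.9, 257.1, 483.3, 298.5]]
the job is handed in; nothing more can be done
```

View pics/n_t.png

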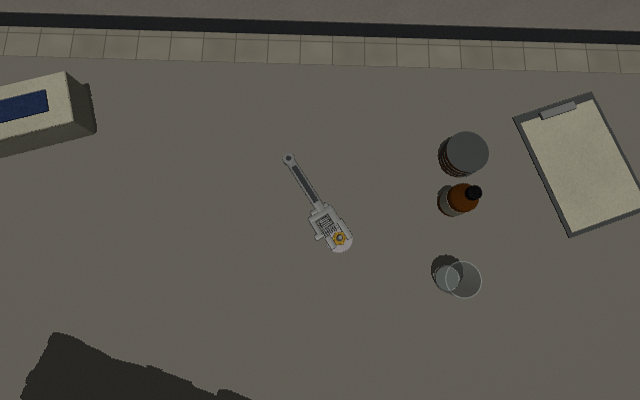

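The job is handed in at about 33 s of the 64 s. The final top view shows the wrench flat on the bench with its jaws round the nut at (340,238). The bottle, dishes and beaker are where they stood, and the arm is back at its start pose, clear of everything.

- **Placing:** I carried the wrench over the hose barb, lowered it onto the nut, and slid it until the fixed jaw touched (contact force 3 to 6 N).
- **Worm:** Five fingertip strokes closed the jaw by about 10.5 mm. The last stroke stalled against the nut, peaking at about 25 N at the wrist, and the wrist picture shows both jaw faces on the flats.
- **Tightening:** I pushed the handle 60° clockwise with loosely straddling fingers. The nut's hexagon measures a turn of about 60.5°, give or take 1°, and the jaws still showed no gap afterwards.

**Checks that disagreed:** Early wrench-fit points differed by 1 to 3 mm, mainly the head's back edge, and fixed-jaw contact came about 1.5 mm later than predicted; the touch settled the position. The top camera could not show the jaw during the worm strokes because the arm blocked it, so I judged the fit from the wrist camera.

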